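# Balance a welded bracket on the bench beam scale

### The arm

A 6-joint arm with a two-finger parallel gripper is mounted at the origin on the work surface. World frame = base frame: x ahead of the robot, y to its left, z up, the work surface at z = 0. Lengths are in m, angles in rad, forces in N, time in s.
With the tool pointing down it reaches from about 0.3 to 0.75 m from the base axis. Payload 8.5 kg.
Tool frame: the origin (TCP) lies at the very end of the fingers, on their centre line; the grasp point (between the pads) lies 19 mm behind it (env.grip_depth is the distance from the TCP to the grasp point, in m); z points along the fingers, y is the line along which they close (so a half turn about z gives the same grasp; the last joint's range is limited). The gripper opens to 88 mm and grips with 3 to 60 N. Pads are 18 mm wide; open, the fingers measure 123 mm over their backs; the gripper's body (75 mm by 187 mm) begins 45 mm behind the grasp point.
Start: joints at [-1.477, 0.381, 1.297, -0, 1.464, -0.215], TCP at [0.167, -0.524, 0.239] pointing down, gripper open.
Joint ranges: [-3.11, 3.11], [-0.89, 2.33], [0.22, 2.48], [-1.42, 4.56], [0.17, 2.85], [-2.88, 2.88]. Speed limits (rad/s): [2.39, 2.39, 3.14, 3.14, 3.14, 3.14].

### API

Orientations are given as [roll, pitch, yaw] about the fixed x, y, z axes, in that order (R = Rz(yaw) Ry(pitch) Rx(roll)).
In Python, from bench import env, read_camera, search_frame, spot_point gives the robot as it stands.
- The arm moves only by the tool servo_tool, never from a script. Its argument "increments" is text: rows parted by semicolons, each of 5 numbers parted by spaces: the shift along the tool's x, y, z in cm, then the turn about the tool's z in rad, then the closure in counts, from 0 (fully open) to 255 (shut). In form: dx dy dz yaw hand; .... A call has 1 to 5 rows; each row is the pose to reach, as a shift and turn from the pose commanded when the call began, along the tool's axes at that moment; what a row does not reach only later rows make up. A row lasts 1/12 s, in which the tool goes at most 41.7 mm and 7.16 degrees, less where a joint would pass 70% of its speed; a pose out of reach is approached as far as the arm can. A call with a gripper value outside its range is refused whole. The fingers move at their own pace and stop on an object; the grip force is fixed at half the most. Time passes only in rows, so rows that repeat a pose let the fingers close. It gives the time, the measured TCP pose, the force, the opening and the grip force at its end, in the units of the state.
- env.state(): the state, without advancing time (a new reading comes with each control period).
- read_camera(name): name is "side" or "top" or "wrist"; returns a dict with "pixels" (384x512x3 uint8, red, green, blue), "intrinsics" (3x3 intrinsics, pixels), "rvec" (rotation vector, rad) and "tvec" (3), from world to camera coordinates, as OpenCV has them. Camera axes: x right, y down, z forward; pixel columns grow to the right and rows downward; lengths in m; the calibration is good to about 2 mm. A picture is of the moment at which its call begins. There is no depth.
- env.hand_in(): hands the job in; it is judged then, once.
Trained networks look in a picture, given as the dict that the camera call returned (one of the last four; its "shot" number tells which), for a name from the list of things; names that differ only in an ending like _2 or _b are one class to them, and where a whole thing is asked for, a point or a joint stands for the part that bears it (a point fixed in the world has none). Each returns a list of dicts, best first, with "conf" (0 to 1); they miss things now and then, are a little off and sometimes report something else, mostly with a low value. They report only what shows in the picture. A call takes as long as a camera call.
- search_frame(picture, name): "position" ([x, y, z] in m, in world coordinates, good to about 4 mm: the middle of the surface that is visible of it).
- spot_point(picture, name): "position" ([x, y, z] in m, in world coordinates, good to about 4 mm: a listed point, or the origin of a listed thing).
The state is a dict: "time": time; "joint_positions": joint angles; "joint_velocities": joint speeds; "tau": joint torques, N m; "ee_pos": TCP position; "tool_rot": TCP orientation; "ft_force": force on the tool from outside, world axes, zero at the start; "moment": the same for the moment, N m; "width": finger opening in m; "grasp_force": force on a finger pad.
Only numpy, scipy, OpenCV 4.12 (cv2) and the standard library are available. Lean on these libraries where they do the work, as an engineer would, in place of code of your own. Each camera call takes 0.05 s, during which the arm holds its last target. There are 200 camera calls.

### The job

A welded steel bracket hangs from one arm of the green beam balance. Slide the red poise outward along the other arm until the beam settles level, then let go of it and leave the balance at rest. Do not touch the hanging bracket or its brass hanger, and leave the blue spare poise, the spare bracket, the hammer and the bolt bin where they are.

Things in the scene. Friction and masses are not known exactly. Their poses are not given: they have to be found in the camera images.
- pivot (a point): Pivot on the beam's centre line, 200 mm above the bench, between the two cheeks (50 mm wide along the beam, top at 210 mm) of the green stand, foot 130 x 170 mm. x: pivot axis; y: horizontal, towards the load arm; z up. The poise arm runs to -y. Aluminium beam 440 x 10 x 16 mm, black marks every 20 mm from the pivot. Red pointer below, on the far side: in its green band when level.
- beam (a joint): Beam tilt, rad: 0 level, positive with the poise arm down; stops at -0.2 and 0.2. The bare beam balances. Hanger and bracket together weigh the same as the poise (400 g) within 4 percent, so it is level with poise and hanger equally far from the pivot. Springy pivot, 1 N m/rad: 10 mm of poise error tilts it about 0.04 rad; it settles within 1.5 s.
- poise_bar (a point): Centre of the red poise's round cross-bar, 20 mm thick, 44 mm long, lying across the beam 50 mm above its centre line; pinch it from above, fingers closing along the beam. Below: 12 mm stem, red block 40 (across) x 30 mm, top 16 mm above the beam's centre line. Axes as the beam's. Slides 40 to 205 mm from the pivot, 1.5 N friction, stays where left, starts near the pivot.
- hanger: Brass hanger collar (26 x 20 x 28 mm) clamped on the load arm, 85 to 170 mm from the pivot, with a steel hook below that carries the bracket. Origin at the collar's centre, on the beam's centre line; axes as the beam's (y outward along the load arm).
- load: The bare steel bracket hung from the hook: an upright plate 50 x 60 x 6 mm welded on a foot plate 70 x 70 x 6 mm; origin at its hole, 46 mm below the beam's centre line; the foot plate hangs 58 mm below the origin.
- spare_mid (a point): Bystander: blue spare poise, 88 mm high, standing on the bench; centre half-way up.
- bracket_mid (a point): Bystander: spare steel bracket like the hung one, standing on its foot plate, 66 mm high; centre half-way up.
- hammer: Bystander: hammer lying on the bench; origin at the middle of its underside, x axis along it towards the head.
- bin: Bystander: grey plastic bin with bolts, 110 x 150 x 60 mm; origin at the centre of its underside.

How it is judged:
By the outcome, as a careful person would: the job done as asked, in the order asked, and still so for the second after the job is handed in, with the robot touching nothing.
It also fails if it takes over 32 s, if anything falls off the work surface, if the arm or the gripper's body presses on something with over 40 N, if the wrist force passes 120 N, or if a joint passes its speed limit or range.

## Working session

There is one attempt and no reset: what is moved stays moved. The work goes in short steps, Python scripts to look and compute and a tool call to move; the robot and the scene stay as the last step left them, time stands still between calls to the robot, and variables do not carry over. Pictures are saved under pics/ and viewed, at most 10 in all, crops included, and the job is handed in when it is done.

Besides the shell and the picture viewer there is one more tool, called after "Call:" by a JSON object that holds its "op" and its "data", one argument or row to a line. servo_tool: Moves the arm, as the interface text tells. Its arguments: {"type":"object","properties":{"increments":{"type":"string"}},"required":["increments"]}

```bash
mkdir -p pics; python3 - <<'E'
from bench import env, read_camera, search_frame, spot_point
import cv2
s=env.state(); print(s['time'],s['ee_pos'],s['tool_rot'],s['width'])
for c in ("top","side"):
    p=read_camera(c); cv2.imwrite(f'pics/{c}1.png',p['pixels'][:,:,::-1])
    for n in ("pivot","poise_bar","hanger","load","spare_mid","bracket_mid","hammer","bin"):
        r=spot_point(p,n)
        print(c,n,[( [round(float(v),3) for v in d['position']],round(d['conf'],2)) for d in r[:2]])
print(env.state()['time'])
E
```

```text
0.0 [ 0.16711208 -0.52370357  0.23813156] [-3.14013320e+00 -2.83915591e-04  3.08769750e-01] 0.08795315709384548
top pivot [([0.486, -0.042, 0.201], 0.72)]
top poise_bar [([0.495, -0.072, 0.254], 0.42)]
top hanger [([0.462, 0.052, 0.182], 0.61)]
top load [([0.458, 0.046, 0.138], 0.72)]
top spare_mid [([0.695, 0.208, 0.044], 0.41)]
top bracket_mid [([0.739, -0.128, 0.033], 0.82)]
top hammer [([0.286, -0.298, -0.001], 0.75)]
top bin [([0.329, 0.475, 0.001], 0.74)]
side pivot [([0.487, -0.041, 0.196], 0.93)]
side poise_bar [([0.494, -0.073, 0.256], 0.55)]
side hanger [([0.464, 0.048, 0.178], 0.86)]
side load [([0.464, 0.042, 0.139], 0.56)]
side spare_mid [([0.697, 0.21, 0.046], 0.72)]
side bracket_mid [([0.735, -0.124, 0.033], 0.93)]
side hammer [([0.282, -0.299, 0.001], 0.57)]
side bin [([0.333, 0.479, 0.002], 0.72)]
0.9
```

View pics/top1.png

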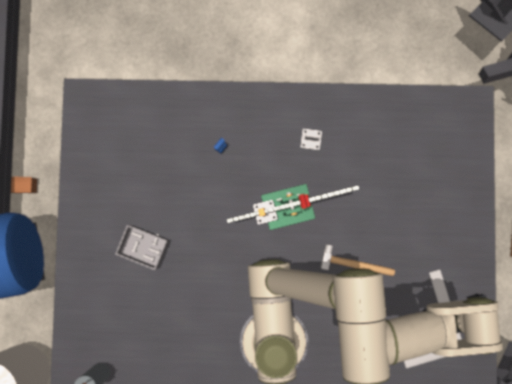

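View pics/side1.png

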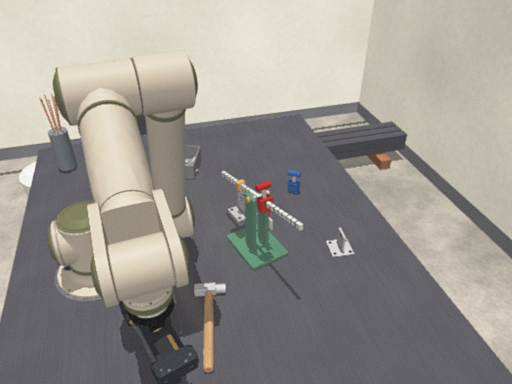

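The top view shows the beam from (228,221) to (357,187) with the red poise at (305,201). The side view shows the poise arm raised and its way out clear. I'll rise and approach first.

Call:
{"op": "servo_tool", "data": {
  "increments": "2.4 -1.8 -2 0 0; 5 -3.7 -4 0 0; 7.8 -5.8 -6 0 0; 10.7 -7.9 -7.5 0 0; 13.8 -10.1 -8 0 0"
}}

```text
time: 1.32
ee_pos: [0.2686, -0.385, 0.321]
tool_rot: [3.138, -0.0, 0.308]
ft_force: [0.7, 0.0, 0.8]
width: 0.0884
grasp_force: 0.0
```

Call:
{"op": "servo_tool", "data": {
  "increments": "3.1 -2.3 0 0 0; 6.2 -4.6 0 0 0; 9.3 -6.9 0 0 0; 12.4 -9.2 0 0 0; 15.5 -11.4 0 0 0"
}}

```text
time: 1.73
ee_pos: [0.3816, -0.2282, 0.319]
tool_rot: [3.141, -0.0, 0.309]
ft_force: [0.1, -0.8, 0.8]
width: 0.0882
grasp_force: 0.0
```

Call:
{"op": "servo_tool", "data": {
  "increments": "3.1 -2.3 0 0.01 0; 6.2 -4.6 0 0.02 0; 9.3 -6.9 0 0.03 0; 12.4 -9.2 0 0.04 0; 15.5 -11.4 0 0.055 0"
}}

```text
time: 2.15
ee_pos: [0.4947, -0.0724, 0.3189]
tool_rot: [3.141, -0.0, 0.254]
ft_force: [0.1, -0.6, -0.4]
width: 0.088
grasp_force: 0.0
```

```bash
python3 - <<'E'
from bench import env, read_camera, search_frame, spot_point
import cv2
p=read_camera("wrist"); cv2.imwrite('pics/w1.png',p['pixels'][:,:,::-1])
for n in ("pivot","poise_bar","hanger"):
    print(n,[( [round(float(v),3) for v in d['position']],round(d['conf'],2)) for d in spot_point(p,n)[:2]])
s=env.state(); print(s['time'],s['ee_pos'],s['tool_rot'])
print(cv2.Rodrigues(p['rvec'])[0].round(3),p['tvec'])
E
```

```text
pivot [([0.486, -0.042, 0.202], 0.64)]
poise_bar [([0.494, -0.073, 0.262], 0.73)]
hanger [([0.456, 0.048, 0.18], 0.8), ([0.464, 0.044, 0.135], 0.47)]
2.35 [ 0.49407366 -0.07384818  0.31855526] [3.14157669e+00 5.11684840e-04 2.55931761e-01]
[[ 0.25  -0.968  0.001]
 [-0.932 -0.24   0.271]
 [-0.262 -0.069 -0.963]] [-0.19538574  0.38538118  0.59148958]
```

View pics/w1.png

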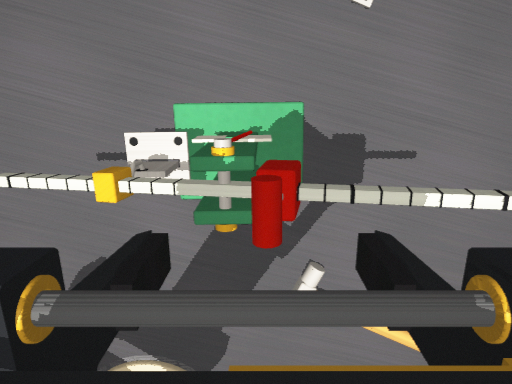

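The wrist view shows the bar at cols 253–283, rows 177–245, centred between the fingers. The beam is parallel to the closing line. I'll descend and then cage the bar loosely.

Call:
{"op": "servo_tool", "data": {
  "increments": "0 0 2.5 0 0; 0 0 5 0 0; 0 0 7 0 0; 0 0 8.3 0 0; 0 0 8.3 0 125"
}}

```text
time: 2.77
ee_pos: [0.4923, -0.0754, 0.2335]
tool_rot: [-3.139, 0.004, 0.252]
ft_force: [-0.5, 0.2, -0.0]
width: 0.0833
grasp_force: 0.0
```

Call:
{"op": "servo_tool", "data": {
  "increments": "0 0 0 0 125; 0 0 0 0 125; 0 0 0 0 125; 0 0 0 0 125; 0 0 0 0 125"
}}

```text
time: 3.18
ee_pos: [0.4941, -0.0745, 0.2364]
tool_rot: [3.141, -0.001, 0.254]
ft_force: [0.3, 0.1, 0.2]
width: 0.0498
grasp_force: 0.0
```

```bash
cat > look.py <<'E'
from bench import env, read_camera, search_frame, spot_point
import cv2,sys,numpy as np
for i in range(int(sys.argv[2])): read_camera("wrist")
if sys.argv[1]!='-':
    c=sys.argv[3]
    p=read_camera(c); cv2.imwrite(f'pics/{sys.argv[1]}.png',p['pixels'][:,:,::-1])
    for n in ("poise_bar","hanger","load"):
        print(n,[( [round(float(v),4) for v in d['position']],round(d['conf'],2)) for d in spot_point(p,n)[:1]])
s=env.state(); print(s['time'],s['ee_pos'],s['tool_rot'][2],s['ft_force'],s['width'])
E
python3 look.py w2 0 wrist
```

```text
poise_bar [([0.4904, -0.0753, 0.2631], 0.94)]
hanger [([0.4574, 0.0551, 0.1826], 0.7)]
load [([0.464, 0.0416, 0.1355], 0.95)]
3.3833 [ 0.49399365 -0.07433453  0.23586731] 0.2538841910166416 [-0.29922436 -0.28904355 -0.1637274 ] 0.04456981786105444
```

View pics/w2.png

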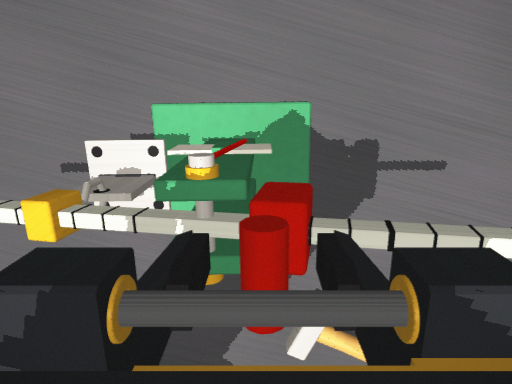

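The bar (cols 240–288) sits between the fingers, clear of both. I'll push it outward.

Call:
{"op": "servo_tool", "data": {
  "increments": "0 0.8 0 0 125; 0 1.6 0 0 125; 0 2.3 0 0 125; 0 3 0 0 125; 0 3.7 0 0 125"
}}

```text
time: 3.8
ee_pos: [0.5035, -0.111, 0.2355]
tool_rot: [-3.141, 0.0, 0.254]
ft_force: [1.0, 2.5, -0.9]
width: 0.0446
grasp_force: 1.1
```

Call:
{"op": "servo_tool", "data": {
  "increments": "0 0.7 0 0 125; 0 1.4 0 0 125; 0 2 0 0 125; 0 2.5 0 0 125; 0 2.8 0 0 125"
}}

```text
time: 4.22
ee_pos: [0.5103, -0.138, 0.2356]
tool_rot: [-3.141, 0.0, 0.253]
ft_force: [-0.1, 1.6, -1.3]
width: 0.0448
grasp_force: 1.0
```

Call:
{"op": "servo_tool", "data": {
  "increments": "0 0 0 0 125; 0 -0.5 0 0 125; 0 -1.1 0 0 125; 0 -1.1 0 0 125; 0 -1.1 0 0 125"
}}

```text
time: 4.63
ee_pos: [0.5074, -0.1261, 0.236]
tool_rot: [3.141, -0.0, 0.255]
ft_force: [0.9, 0.7, -0.1]
width: 0.0452
grasp_force: 0.0
```

```bash
python3 look.py w3 24 wrist
```

```text
poise_bar [([0.507, -0.1228, 0.2556], 0.8)]
hanger []
load [([0.4627, 0.052, 0.149], 0.97)]
6.0333 [ 0.50755279 -0.12663029  0.23577157] 0.25383575996480756 [-0.15944022  0.05501428  1.07579662] 0.044856240932728414
```

View pics/w3.png

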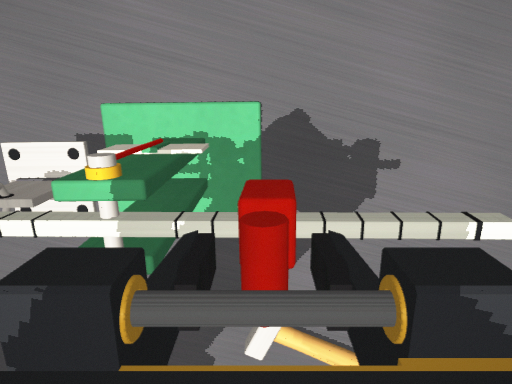

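The wrist view shows the poise at col 265 with both fingers clear, and the beam nearly level (row 224 at both ends). Next I'll measure the tilt with the fixed cameras.

```bash
python3 - <<'E'
from bench import env, read_camera, spot_point
import cv2,numpy as np
c=[]
for n,(x,y) in (("side",(205,160)),("top",(215,165))):
    p=read_camera(n); cv2.imwrite(f'pics/{n}2.png',p['pixels'][:,:,::-1])
    np.savez(f'{n}.npz',K=p['intrinsics'],r=p['rvec'],t=p['tvec'])
    R=cv2.Rodrigues(p['rvec'])[0]; print(n,(-R.T@np.array(p['tvec']).ravel()).round(3),R[2].round(2),p['intrinsics'][0,0])
    c.append(cv2.resize(p['pixels'][y:y+110,x:x+150,::-1],None,fx=4 if n=='side' else 2.6,fy=4 if n=='side' else 2.6,interpolation=cv2.INTER_CUBIC))
cv2.imwrite('pics/s2c.png',c[0])
E
```

```text
side [ 0.206 -1.013  0.966] [ 0.23  0.78 -0.59] 434.85153179798056
top [0.416 0.06  1.79 ] [ 0.06  0.   -1.  ] 490.19928662111533
```

View pics/s2c.png

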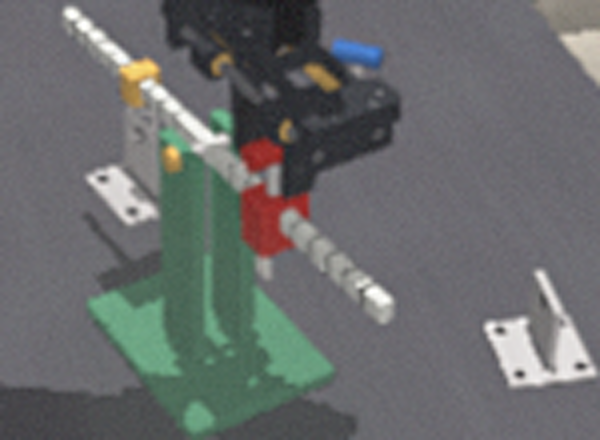

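The crop shows the whole beam: far end at about (222,164) and near end at about (300,235) in full-frame pixels, with both hanger and poise visible. I'll zoom on the beam ends, before and now, and fit the tilt.

```bash
python3 - <<'E'
import cv2,numpy as np
T=[]
for f,x,y in (("side1",224,175),("side1",299,226),("top1",229,221),("side2",223,164),("side2",300,235),("top1",357,187)):
    im=cv2.imread(f'pics/{f}.png'); t=im[y-12:y+13,x-12:x+13]
    t=cv2.resize(t,None,fx=10,fy=10,interpolation=cv2.INTER_NEAREST)
    cv2.rectangle(t,(0,0),(249,249),(0,255,255),1)
    for k in range(0,250,50): cv2.line(t,(k,0),(k,6),(0,255,255),1); cv2.line(t,(0,k),(6,k),(0,255,255),1)
    T.append(t)
cv2.imwrite('pics/ends.png',np.vstack([np.hstack(T[:3]),np.hstack(T[3:])]))
E
```

```text
(no output)
```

View pics/ends.png

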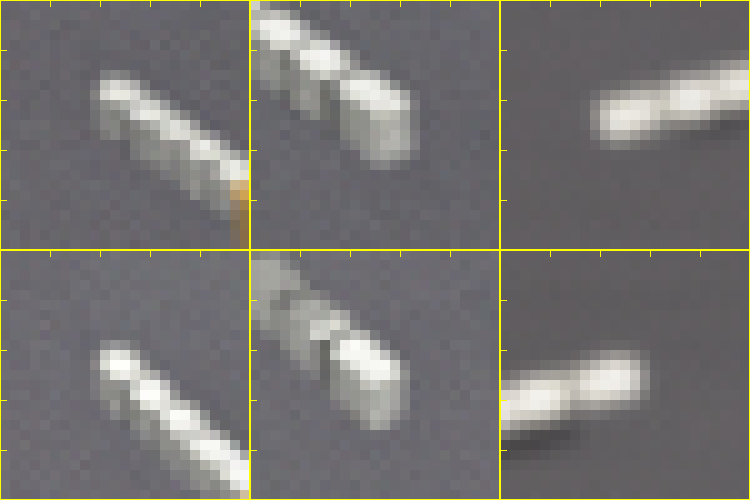

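The tiles show both beam ends clearly in the side view (before and now) and in the top view. I'll fit the beam box's silhouette to them.

```bash
cat > fit.py <<'E'
import cv2,numpy as np,sys
from scipy.optimize import least_squares
cam={n:np.load(f'{n}.npz') for n in ("side","top")}
def tile(f,x,y):
    g=cv2.imread(f'pics/{f}.png')[y-12:y+13,x-12:x+13].astype(float).max(2)
    g=cv2.GaussianBlur(g,(0,0),.6); bg=np.median(g)
    return np.clip((g-bg-6)/28,0,1)
def hull(c,p,yaw,th,s):   # s=-1 load end, +1 poise end
    u=np.array([np.sin(yaw),-np.cos(yaw),0]); w=np.array([np.cos(yaw),np.sin(yaw),0]); z=np.array([0,0,1.])
    a=np.cos(th)*u-np.sin(th)*z; n=np.sin(th)*u+np.cos(th)*z
    P=np.array([[p[0],p[1],.2]+s*l*a+b*w+h*n for l in (.15,.22) for b in (-.005,.005) for h in (-.008,.008)])
    q=cv2.projectPoints(P,cam[c]['r'],cam[c]['t'],cam[c]['K'],None)[0][:,0]
    return cv2.convexHull(q.astype(np.float32))[:,0]
def model(c,x,y,*a):
    q=(hull(c,*a)-[x-12.5,y-12.5])*16
    m=np.zeros((400,400),np.float32); cv2.fillConvexPoly(m,np.round(q*16).astype(np.int32),1,shift=4)
    return cv2.GaussianBlur(cv2.resize(m,(25,25),interpolation=cv2.INTER_AREA),(0,0),.6)
obs=[("side","side1",224,175,-1,0),("side","side1",299,226,1,0),("top","top1",229,221,-1,0),("top","top1",357,187,1,0)]
for k,f in enumerate(sys.argv[1:]):
    obs+=[("side",f,223,164+int(0),-1,k+1),("side",f,300,235,1,k+1)]
M=[tile(o[1],o[2],o[3]) for o in obs]
D=np.array([0.006]*len(obs))
def res(v):   # px py yaw, side shift u v (px), tilts
    r=[]
    for o,m in zip(obs,M):
        mm=model(o[0],o[2],o[3],v[:2],v[2],v[3+o[5]],o[4]); r.append((mm-m)[3:-3,3:-3].ravel())
    return np.concatenate(r)
v0=np.r_[.4865,-.0415,.255,-.2,[-.05]*len(sys.argv[1:])]
b=None
for s in (.02,.01,.004,.002):
    o=least_squares(res,v0 if b is None else b,diff_step=s,x_scale=np.r_[.01,.01,.05,[.05]*(len(v0)-3)]); b=o.x
print(b.round(4),o.cost)
for t in np.linspace(-.04,.04,9): 
    w=b.copy(); w[-1]+=t; print(round(w[-1],3),round(.5*(res(w)**2).sum(),2),end='; ')
E
python3 fit.py side2
```

```text
[ 0.4874 -0.04    0.2689 -0.192  -0.0346] 37.53547396309291
-0.075 62.54; -0.065 53.35; -0.055 45.43; -0.045 39.75; -0.035 37.54; -0.025 39.96; -0.015 46.51; -0.005 55.57; 0.005 66.25;
```

Fit: initial tilt −0.192 (the stop is at −0.2), now about −0.04. The poise needs about 10 mm more.

Call:
{"op": "servo_tool", "data": {
  "increments": "0 0.6 0 0 125; 0 1.1 0 0 125; 0 1.5 0 0 125; 0 1.8 0 0 125; 0 2.1 0 0 125"
}}

```text
time: 6.55
ee_pos: [0.5128, -0.1472, 0.2355]
tool_rot: [-3.141, 0.0, 0.254]
ft_force: [0.5, 2.1, -1.3]
width: 0.0448
grasp_force: 0.9
```

Call:
{"op": "servo_tool", "data": {
  "increments": "0 0 0 0 125; 0 -0.5 0 0 125; 0 -1.1 0 0 125; 0 -1.1 0 0 125; 0 -1.1 0 0 125"
}}

```text
time: 6.97
ee_pos: [0.51, -0.1358, 0.236]
tool_rot: [3.141, -0.0, 0.255]
ft_force: [-0.2, -0.1, 0.1]
width: 0.0449
grasp_force: 0.0
```

```bash
python3 look.py side3 25 side; python3 fit.py side2 side3
```

```text
poise_bar [([0.5109, -0.1369, 0.2515], 0.58)]
hanger [([0.4606, 0.0519, 0.1979], 0.73)]
load [([0.4566, 0.0539, 0.1543], 0.51)]
8.4167 [ 0.51004307 -0.13632878  0.23573609] 0.2537909009056163 [ 0.23224516 -0.20066977  0.71111553] 0.04484895514067004
[ 0.4871 -0.0397  0.27   -0.1898 -0.0326 -0.0025] 45.11374630750734
-0.042 71.36; -0.032 61.41; -0.022 53.03; -0.012 47.04; -0.002 45.11; 0.008 47.51; 0.018 54.04; 0.028 63.0; 0.038 73.76;
```

The tilt now reads −0.003. I'll check how much the fit moves if a side-camera pixel offset is allowed, since the initial tilt is known (at the −0.2 stop).

```bash
sed -e 's/^v0=.*/v0=np.r_[.4871,-.0397,.27,-.19,-.03,-.003,0.01,0.01]/' -e 's/\[\.05\]\*(len(v0)-3)/[.05]*3,1,1/' -e 's/-0.02,-0.01/&/' fit.py > fit2.py
python3 - <<'E'
s=open('fit2.py').read()
s=s.replace("mm=model(o[0],o[2],o[3],v[:2],v[2],v[3+o[5]],o[4])","sh=OFF*(o[0]=='side')*v[6:8]; mm=model(o[0],o[2]-sh[0],o[3]-sh[1],v[:2],v[2],(FIX if FIX and o[5]==0 else v[3+o[5]]),o[4])")
s=s.replace("diff_step=s","diff_step=np.r_[[s]*6,.2,.2]" if 0 else "diff_step=s")
s=s[:s.index("for t in")]
import subprocess
for off,fix in ((1,0),(0,-.2),(1,-.2)):
    open('f3.py','w').write(f"OFF={off};FIX={fix}\n"+s.replace("v[6:8]","100*v[6:8]"))
    print(off,fix,subprocess.run(['python3','f3.py','side2','side3'],cwd='.',capture_output=True,text=True))
E
```

```text
1 0 CompletedProcess(args=['python3', 'f3.py', 'side2', 'side3'], returncode=0, stdout='[ 0.4873 -0.0399  0.2692 -0.1915 -0.0347 -0.0039 -0.0005 -0.    ] 45.09762451760575\n', stderr='')
0 -0.2 CompletedProcess(args=['python3', 'f3.py', 'side2', 'side3'], returncode=0, stdout='[ 0.4873 -0.04    0.2664 -0.19   -0.0385 -0.0077  0.01    0.01  ] 46.46434577228817\n', stderr='')
1 -0.2 CompletedProcess(args=['python3', 'f3.py', 'side2', 'side3'], returncode=0, stdout='[ 4.875e-01 -3.920e-02  2.671e-01 -1.900e-01 -3.660e-02 -4.600e-03\n -1.000e-04  1.200e-03] 47.244606234737354\n', stderr='')
```

All the variants give between −0.003 and −0.008. I'll nudge it about 1.5 mm, back off, open and lift clear.

Call:
{"op": "servo_tool", "data": {
  "increments": "0 0.5 0 0 125; 0 0.9 0 0 125; 0 1.15 0 0 125; 0 1.26 0 0 125; 0 1.26 0 0 125"
}}

```text
time: 8.83
ee_pos: [0.5132, -0.1488, 0.2356]
tool_rot: [-3.141, 0.0, 0.253]
ft_force: [-0.8, 0.1, -0.6]
width: 0.0447
grasp_force: 0.0
```

Call:
{"op": "servo_tool", "data": {
  "increments": "0 -0.5 0 0 125; 0 -1.1 0 0 125; 0 -1.1 0 0 60; 0 -1.1 0 0 60; 0 -1.1 0 0 60"
}}

```text
time: 9.25
ee_pos: [0.5105, -0.1377, 0.2359]
tool_rot: [3.141, -0.0, 0.254]
ft_force: [-0.1, -0.1, -0.5]
width: 0.0626
grasp_force: 0.0
```

Call:
{"op": "servo_tool", "data": {
  "increments": "0 0 -1 0 60; 0 0 -3 0 60; 0 0 -6 0 60; 0 0 -9 0 60; 0 0 -12 0 60"
}}

```text
time: 9.67
ee_pos: [0.5102, -0.1378, 0.3572]
tool_rot: [-3.142, 0.0, 0.254]
ft_force: [0.7, -0.8, 0.3]
width: 0.0673
grasp_force: 0.0
```

```bash
python3 look.py side4 25 side; python3 fit.py side2 side4; python3 look.py w5 0 wrist
python3 - <<'E'
import cv2,numpy as np
a=cv2.imread('pics/side4.png')[150:260,205:345]; b=cv2.imread('pics/w5.png')
a=cv2.resize(a,None,fx=3.5,fy=3.5,interpolation=cv2.INTER_CUBIC)[:384]; a=a[:, :288]if 0 else cv2.resize(a,(290,228))
c=np.zeros((384,290,3),np.uint8); c[:228]=a
cv2.imwrite('pics/fin.png',np.hstack([b,c]))
E
```

```text
poise_bar [([0.5106, -0.1357, 0.2502], 0.85)]
hanger [([0.4621, 0.0492, 0.1973], 0.89)]
load [([0.457, 0.0479, 0.15], 0.81)]
11.1167 [ 0.51042055 -0.13787776  0.35574813] 0.2538005705049049 [ 0.60918942 -1.06703569  0.62171211] 0.06744392535284163
[ 0.4872 -0.0397  0.2675 -0.1924 -0.0367 -0.0047] 45.72561060396685
-0.045 74.14; -0.035 64.22; -0.025 55.61; -0.015 48.85; -0.005 45.73; 0.005 47.08; 0.015 52.59; 0.025 61.26; 0.035 71.45; poise_bar [([0.5103, -0.1347, 0.2575], 0.91)]
hanger [([0.4581, 0.0541, 0.1989], 0.8)]
load [([0.4613, 0.0543, 0.1516], 0.7)]
11.3167 [ 0.51044337 -0.1378807   0.35574964] 0.25380045774135995 [ 0.37772634 -0.34360162 -0.24223877] 0.06739882840717257
```

View pics/fin.png

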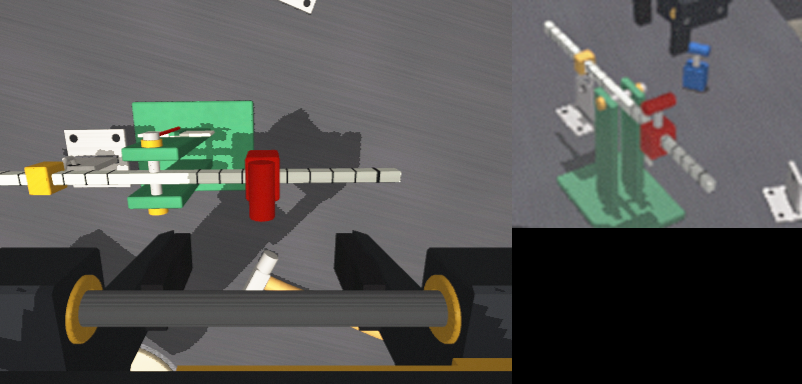

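The fingers are clear, the poise stands free at (262,185), and the beam looks level in both views. As a cross-check, I'll fit the beam's lower edge in the wrist view, with yaw tied to the first wrist picture (θ = −0.2).

```bash
python3 - <<'E'
from bench import env, read_camera
import cv2,numpy as np
from scipy.optimize import least_squares
p=read_camera("wrist"); K=p['intrinsics']; R5=cv2.Rodrigues(p['rvec'])[0]; t5=np.array(p['tvec']).ravel()
R1=np.array([[.25,-.968,.001],[-.932,-.24,.271],[-.262,-.069,-.963]]);U,_,V=np.linalg.svd(R1);R1=U@V
t1=np.array([-0.19538574,0.38538118,0.59148958])
w1=cv2.imread('pics/w1.png').max(2).astype(float); w5=p['pixels'].max(2).astype(float)
print(R5.round(3).tolist())
def edge(im,cols,r):
    g=-np.gradient(cv2.GaussianBlur(im,(0,0),1),axis=0); o=[]
    for c in cols:
        k=np.argmax(g[r[0]:r[1],c])+r[0]; a,b,d=g[k-1:k+2,c]
        if b>8: o.append((c,k+.5*(a-d)/(a-2*b+d)))
    o=np.array(o)
    for _ in range(4):
        f=np.polyfit(*o.T,1); e=o[:,1]-np.polyval(f,o[:,0]); o=o[abs(e)<max(.5,1.5*e.std())]
    print(f.round(4),len(o),e.std().round(2)); return f
f1=edge(w1,[*range(5,90),*range(305,500)],(178,215)); f5=edge(w5,[*range(2,25),*range(66,122),*range(285,395)],(168,195))
def line(R,t,x,yaw,th):
    u=np.array([np.sin(yaw),-np.cos(yaw),0]); w=np.array([np.cos(yaw),np.sin(yaw),0]); z=np.array([0,0,1.])
    a=np.cos(th)*u-np.sin(th)*z; n=np.sin(th)*u+np.cos(th)*z
    P=np.array([[.487,-.0403,.2]+x*w+l*a-.005*w+.008*n for l in (-.1,.2)]); q=(R@P.T+t[:,None]); q=K@q; return (q[:2]/q[2]).T
def r(v):
    o=[]
    for R,t,f,th,x in((R1,t1,f1,v[3],v[0]),(R5,t5,f5,v[2],v[4])):
        q=line(R,t,x,v[1],th); o+=list(q[:,1]-np.polyval(f,q[:,0]))
    return o+[(v[3]+.2)*1e4]
s=least_squares(r,[0,.26,0,-.2,0],x_scale=[.01,.1,.1,.1,.01]); print(s.x.round(4),s.cost, env.state()['time'])
E
```

```text
[[0.25, -0.968, 0.001], [-0.932, -0.241, 0.271], [-0.262, -0.069, -0.963]]
[4.560000e-02 1.862542e+02] 257 0.17
[-1.950000e-02  1.885378e+02] 133 0.28
[-0.0006  0.2653  0.0297 -0.2    -0.0028] 1.2116903504194741e-26 11.3667
```

```bash
python3 - <<'E'
import cv2,numpy as np
for n,cols,r in (("w1",[*range(8,90,12),*range(135,180,12),*range(310,505,14)],(165,215)),("w5",[*range(3,25,6),*range(68,125,8),*range(200,242,8),*range(288,396,9)],(160,195))):
    im=cv2.GaussianBlur(cv2.imread(f'pics/{n}.png').max(2).astype(float),(0,0),.8); g=np.gradient(im,axis=0)
    for c in cols:
        h=lambda s:[int(np.argmax(s*g[r[0]:r[1],c])+r[0])]
        o=[]
        for s in(1,-1):
            k=h(s)[0];a,b,d=g[k-1:k+2,c];o.append(round(k+.5*(a-d)/(a-2*b+d),1))
        print((c,*o),end=' ')
    print()
E
```

```text
(8, np.float64(183.6), np.float64(175.3)) (20, np.float64(176.4), np.float64(187.4)) (32, np.float64(177.2), np.float64(187.8)) (44, np.float64(177.7), np.float64(188.4)) (56, np.float64(177.9), np.float64(188.9)) (68, np.float64(178.8), np.float64(188.8)) (80, np.float64(179.0), np.float64(189.9)) (135, np.float64(181.1), np.float64(192.7)) (147, np.float64(181.6), np.float64(193.0)) (159, np.float64(182.2), np.float64(193.6)) (171, np.float64(172.0), np.float64(194.3)) (310, np.float64(183.2), np.float64(200.6)) (324, np.float64(210.9), np.float64(199.9)) (338, np.float64(184.2), np.float64(201.5)) (352, np.float64(203.4), np.float64(184.3)) (366, np.float64(190.4), np.float64(202.8)) (380, np.float64(190.2), np.float64(185.5)) (394, np.float64(191.6), np.float64(204.2)) (408, np.float64(191.0), np.float64(204.4)) (422, np.float64(192.5), np.float64(205.3)) (436, np.float64(192.6), np.float64(206.0)) (450, np.float64(193.6), np.float64(206.9)) (464, np.float64(193.8), np.float64(207.6)) (478, np.float64(194.6), np.float64(208.4)) (492, np.float64(195.0), np.float64(208.8)) 
(3, np.
[... 602 characters left out ...]
6, np.float64(172.7), np.float64(189.8)) (224, np.float64(172.6), np.float64(161.6)) (232, np.float64(172.6), np.float64(182.6)) (240, np.float64(172.6), np.float64(182.3)) (288, np.float64(168.3), np.float64(182.4)) (297, np.float64(168.4), np.float64(182.5)) (306, np.float64(168.7), np.float64(182.2)) (315, np.float64(168.1), np.float64(182.1)) (324, np.float64(168.1), np.float64(182.1)) (333, np.float64(167.8), np.float64(181.7)) (342, np.float64(167.8), np.float64(181.9)) (351, np.float64(169.0), np.float64(181.7)) (360, np.float64(171.3), np.float64(181.7)) (369, np.float64(171.1), np.float64(181.6)) (378, np.float64(182.5), np.float64(169.6)) (387, np.float64(171.0), np.float64(181.3))
```

With only the clean columns (3–21 and 240–387), the edge slope is −0.009. That puts the tilt at about −0.003, which agrees with the side-view fit of −0.005. The beam is level and the gripper is clear, so I'll hand in.

```bash
python3 -c "
from bench import env
print(env.hand_in())"
```

```text
the job is handed in; nothing more can be done
None
```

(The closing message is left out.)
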